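# Scan the stock card of the blue tea tin with the contact wand

## Task

Take the scanner wand out of its sloped cradle and scan the bar code on the card in front of the blue tea tin that stands on a wooden display foot: set the wand's red tip on the middle of the bar code, square to the card, press it gently about halfway in against its spring and keep it steady like that for two seconds. Then lay the wand back in its cradle as it was, without dropping it, and let go. Do not touch the pink tin's stand with the wand, do not press hard, and leave the other things on the worktop where they are.

Things in the scene. Friction and masses are not known exactly. Their poses are not given: they have to be found in the camera images.
- wand: loose scanner wand, 0.14 kg; z along its axis from tip to tail. Black handle 22 (x) x 24 (y) mm from z -20 to +85 mm; orange collar 22 x 34 (y) mm, z -30 to -20; grey nose 18 mm across, z -57 to -30; red sprung tip 13 mm across, ends at z -72. Starts in the cradle leaning 24 degrees from upright, tail up and to the cradle's -x side
- wand_grip (a point): point on the wand's axis at z = +55 mm, where to grip it: fingers closing along the wand's y (24 mm), coming along the wand's axis from the tail. Axes as the wand's
- wand_nose (a point): middle of the end face of the red tip (moves with the tip). Axes as the wand's
- wand_tip (a joint): how far the red tip is pushed into the wand, m: 0 is out, 0.009 its end stop. Spring: 1.5 N to start, 3.5 N at 4 mm, 6 N at the end stop
- cradle: fixed cradle: foot 100x70x8 mm, grey trough leaning with the wand (wand z = (-0.408,0,0.913) in this frame): bed under the wand's -x face, side rails 41 mm apart up to 2.5 mm short of the axis, forked foot stop under the collar with a 22 mm slot for the nose, open to the wand's +x. Above wand z +22 mm the handle is free. Origin: on the worktop under the resting wand's origin; z up
- cradle_rest (a point): where the wand's origin lies when it rests in the cradle: 125 mm above the cradle's origin. Axes as the cradle's
- cradle_grip (a point): where the wand's grip point lies when it rests in the cradle. Axes as the cradle's
- blue_stand: fixed display foot of the blue tea tin: wood 200 (x) x 100 (y) x 8 mm, from 50 mm before (-x, front) to 150 mm behind this origin; the blue tin (65x81 mm, top at most 138 mm above the worktop) is fixed on it at x = +105 mm, the sloped desk stands at the origin. Origin: on the worktop under the desk's middle; z up
- blue_desk: blue tin's desk plate, 84x90 mm, 24 degrees from level. Origin: middle of its upper face, 100 mm above the worktop; z outward normal, x up the slope. Centred on it a white card pad 60 (x) x 74 mm, bar code (26 x 30 mm) in its middle, blue stripe at its upper edge. The pad is of unknown thickness: its face is 4 to 16 mm out along z, to be found by touch
- pink_stand: fixed display foot of the pink tea tin: wood 200 (x) x 100 (y) x 8 mm, from 50 mm before (-x, front) to 150 mm behind this origin; the pink tin (65x81 mm, top at most 138 mm above the worktop) is fixed on it at x = +105 mm, the sloped desk stands at the origin. Origin: on the worktop under the desk's middle; z up
- pink_desk: pink tin's desk plate, 84x90 mm, 24 degrees from level. Origin: middle of its upper face, 100 mm above the worktop; z outward normal, x up the slope. Centred on it a white card pad 60 (x) x 74 mm, bar code (26 x 30 mm) in its middle, pink stripe at its upper edge. The pad is of unknown thickness: its face is 4 to 16 mm out along z, to be found by touch
- biscuit_tin: bystander: orange and green biscuit tin, 116x151x118 mm, left of the work
- cup_blue: bystander: blue-patterned espresso cup, 50 mm across, 52 mm high
- cup_black: bystander: black-patterned espresso cup, 50 mm across, 52 mm high
- glass: bystander: small clear glass, 54 mm across, 74 mm high
There are look-alikes about, which are no part of the job. There is more than one size of the wand; the job needs the larger.

How it is judged:
By the outcome, as a careful person would: the job done as asked, in the order asked, and still so for the second after the job is handed in, with the robot touching nothing.
It also fails if it takes over 48 s, if anything falls off the work surface, if the arm or the gripper's body presses on something with over 40 N, if the wrist force passes 120 N, or if a joint passes its speed limit or range.

## Robot

A 7-joint arm with a two-finger parallel gripper is mounted at the origin on a cart in front of the work surface, level with it; the furniture and walls round the work are solid. World frame = base frame: x ahead of the robot, y to its left, z up, the work surface at z = 0. Lengths are in m, angles in rad, forces in N, time in s.
With the tool pointing down it reaches from about 0.425 to 0.925 m from the base axis. Payload 6.8 kg.
Tool frame: the origin (TCP) lies midway between the tips of the shut fingers; the grasp point (between the pads) lies robot.tcp_to_grasp behind it (robot.tcp_to_grasp is the distance from the TCP to the grasp point, in m); z points along the fingers, y is the line along which they close (so a half turn about z gives the same grasp; the last joint's range is limited). The gripper opens to 85 mm and grips with 20 to 120 N. Pads are 22 mm wide; open, the fingers measure 114 mm over their backs; the gripper's body (76 mm by 85 mm) begins 54 mm behind the grasp point. The pads swing forward as they close: fully open they stand 13 mm farther back than shut.
Start: joints at [-1.263, 0.477, 0.022, 1.555, -0.011, 1.109, -0.083], TCP at [0.273, 0.618, 0.231] pointing down, gripper open.
Joint ranges: [-2.96, 2.96], [-0.34, 2.1], [-1.41, 1.46], [0.24, 2.44], [-1.37, 4.51], [0.17, 1.92], [-2.96, 2.96]. Speed limits (rad/s): [2.39, 2.39, 3.14, 3.14, 3.14, 3.14, 3.14].

## Interface

Orientations are given as [roll, pitch, yaw] about the fixed x, y, z axes, in that order (R = Rz(yaw) Ry(pitch) Rx(roll)).
In Python, from bench import robot gives the robot as it stands.
- The arm moves only by the tool play_rows, never from a script. Its argument "targets" is a list of rows, each an object of numbers: "x", "y", "z": the shift along the tool's x, y, z in cm; "roll": the turn about the tool's z in rad; "fingers": the finger opening in cm, from 0 to 8.54. In form: [{"x": .., "y": .., "z": .., "roll": .., "fingers": ..}, ...]. A call has 1 to 10 rows; each row is the pose to reach, as a shift and turn from the pose commanded when the call began, along the tool's axes at that moment; what a row does not reach only later rows make up. A row lasts 1/8 s, in which the tool goes at most 62.5 mm and 10.7 degrees, less where a joint would pass 70% of its speed; a pose out of reach is approached as far as the arm can. A call with a gripper value outside its range is refused whole. The fingers move at their own pace and stop on an object; "force" is the grip in N (left out, the last holds). Time passes only in rows, so rows that repeat a pose let the fingers close. It gives the time, the measured TCP pose, the force, the opening and the grip force at its end, in the units of the state.
- robot.read_state(): the state, without advancing time (a new reading comes with each control period).
- robot.capture(name): name is "scene" or "top" or "wrist"; returns (picture, depth): 384x512x3 uint8, red, green, blue; 384x512 float32, m along the optical axis (not along the pixel's ray), 0 where there is no reading.
- robot.calibration(name): a dict with "K" (3x3 intrinsics, pixels), "camera_from_world" (4x4, takes a point from world to camera coordinates); the wrist camera has in their place "T_tool_cam" (4x4, takes a point from camera to tool coordinates, whose origin is the TCP and whose axes are the flange's). Camera axes: x right, y down, z forward; pixel columns grow to the right and rows downward; lengths in m; the calibration is good to about 2 mm. The wrist camera is an equidistant fisheye: a pixel r from the principal point sees the ray r / f radians off the axis. A picture is of the moment at which its call begins: read the wrist's pose just before it. calibration takes no time and is no camera call.
- robot.finish_job(): hands the job in; it is judged then, once.
The state is a dict: "time": time; "joint_positions": joint angles; "dq": joint speeds; "joint_efforts": joint torques, N m; "position": TCP position; "tcp_rot": TCP orientation; "ft_force": force on the tool from outside, world axes, zero at the start; "moment": the same for the moment, N m; "grip_width": opening from 0.0 (shut) to 1.0 (fully open); "gripper_force": force on a finger pad.
Only numpy, scipy, OpenCV 4.12 (cv2) and the standard library are available. Lean on these libraries where they do the work, as an engineer would, in place of code of your own. Each camera call takes 0.05 s, during which the arm holds its last target. There are 200 camera calls.

## Working session

There is one attempt and no reset: what is moved stays moved. The work goes in short steps, Python scripts to look and compute and a tool call to move; the robot and the scene stay as the last step left them, time stands still between calls to the robot, and variables do not carry over. Pictures are saved under pics/ and viewed, at most 12 in all, crops included, and the job is handed in when it is done.

Besides the shell and the picture viewer there is one more tool, called after ">>>" as name(argument=value, ...), one argument or row to a line, values as JSON. play_rows: Moves the arm, as the interface text tells. Its arguments: {"type":"object","properties":{"targets":{"type":"array"},"force":{"type":"number"}},"required":["targets"]}

```bash
ls; mkdir -p pics; python3 - <<'E'
from bench import robot
import cv2,numpy as np
np.set_printoptions(precision=4,suppress=True)
s=robot.read_state();print(s, robot.tcp_to_grasp)
for n in("scene","top","wrist"):
    p,d=robot.capture(n);c=robot.calibration(n)
    np.savez(f"pics/{n}0.npz",p=p,d=d,**c)
    cv2.imwrite(f"pics/{n}0.png",p[:,:,::-1]);print(n,c, (d>0).mean())
a=np.hstack([cv2.imread(f"pics/{n}0.png") for n in("scene","top")])
cv2.imwrite("pics/both.png",cv2.resize(a,(800,300)))
E
```

```text
pics
{'time': 0.0, 'joint_positions': array([-1.2631,  0.4778,  0.0223,  1.5564, -0.0115,  1.1093, -0.0831]), 'dq': array([ 0.0004,  0.0015, -0.0002,  0.0009,  0.0017,  0.0014, -0.0007]), 'joint_efforts': array([  0.0005, -59.6456,   1.6087, -28.1197,   0.0125,   0.0095,
         0.    ]), 'position': array([0.2724, 0.6169, 0.2303]), 'tcp_rot': array([-3.1397,  0.0001,  2.7258]), 'ft_force': array([-0.7533,  0.7416, -0.0515]), 'moment': array([ 0.0241,  0.0046, -0.009 ]), 'gripper_force': 0.0, 'grip_width': 0.9959657117252358} 0.0187
scene {'K': array([[455.4908,   0.    , 254.2339],
       [  0.    , 455.4908, 183.5844],
       [  0.    ,   0.    ,   1.    ]]), 'camera_from_world': array([[-0.7717, -0.6355, -0.026 ,  0.6427],
       [-0.2677,  0.3615, -0.8931,  0.1872],
       [ 0.577 , -0.6822, -0.4491,  1.2261],
       [ 0.    ,  0.    ,  0.    ,  1.    ]])} 0.9960734049479166
top {'K': array([[464.5355,   0.    , 260.2706],
       [  0.    , 464.5355, 190.0616],
       [  0.    ,   0.    ,   1.    ]]), 'camera_from_world': array([[-0.0248, -0.9996, -0.0162,  0.2979],
       [-0.991 ,  0.0267, -0.1311,  0.5743],
       [ 0.1314,  0.0128, -0.9912,  1.3336],
       [ 0.    ,  0.    ,  0.    ,  1.    ]])} 0.9960683186848959
wrist {'K': array([[297.3186,   0.    , 254.186 ],
       [  0.    , 297.3186, 192.4667],
       [  0.    ,   0.    ,   1.    ]]), 'T_tool_cam': array([[-0.0009, -0.9494, -0.314 ,  0.081 ],
       [ 1.    , -0.001 ,  0.0001,  0.0005],
       [-0.0004, -0.314 ,  0.9494, -0.1426],
       [ 0.    ,  0.    ,  0.    ,  1.    ]])} 0.9958546956380209
```

View pics/top0.png

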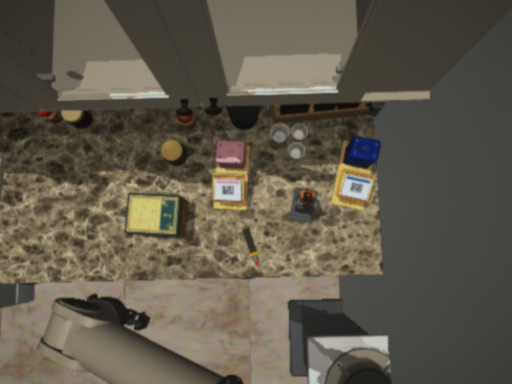

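View pics/scene0.png

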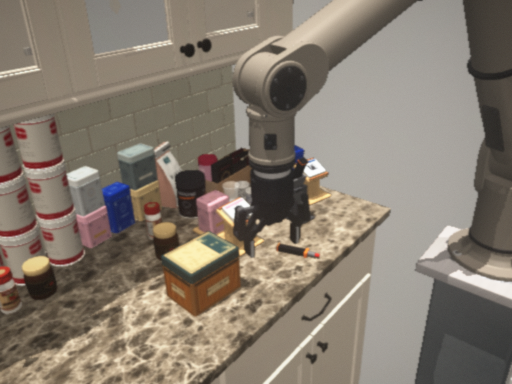

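The top view shows the blue stand at about (353,187), the pink stand at (230,190) and the cradle with the wand at (305,203). The small look-alike wand lies loose at (251,247), and the biscuit tin is at (155,215). The scene view confirms this, with the arm in front.

```bash
cat > h.py <<'E'
import numpy as np,cv2
from bench import robot
from scipy.spatial.transform import Rotation as Ro
np.set_printoptions(precision=4,suppress=True)
def T_tool(s):
    T=np.eye(4);T[:3,:3]=Ro.from_euler('xyz',s['tcp_rot']).as_matrix();T[:3,3]=s['position'];return T
def shot(n,save=None):
    """picture, depth, world points (H,W,3), camera centre"""
    s=robot.read_state();p,d=robot.capture(n);c=robot.calibration(n)
    v,u=np.mgrid[:384,:512];K=c['K'];x=(u-K[0,2])/K[0,0];y=(v-K[1,2])/K[1,1]
    if n=='wrist':
        r=np.hypot(x,y)+1e-9;t=np.tan(np.minimum(r,1.5))/r;x,y=x*t,y*t;T=T_tool(s)@c['T_tool_cam']
    else: T=np.linalg.inv(c['camera_from_world'])
    ray=np.dstack([x,y,np.ones_like(x)])@T[:3,:3].T
    if save: cv2.imwrite(f'pics/{save}.png',p[:,:,::-1])
    return p,d,ray*d[...,None]+T[:3,3],ray,T[:3,3]
def hsv(p): return cv2.cvtColor(p,cv2.COLOR_RGB2HSV)
E
python3 - <<'E'
from h import *
p,d,W,ray,C=shot('top')
for n,(u,v) in dict(bluecard=(355,187),pinkcard=(229,189),wandtail=(308,193),cradle=(305,205),cradleL=(292,218),cradleR=(314,219),bluetin=(363,150),pinktin=(231,152),smallwand=(251,247),bluefront1=(335,204),bluefront2=(365,207),biscuit=(155,215),worktop=(280,250),cup=(297,151)).items(): print(n,W[v,u])
cv2.imwrite('pics/topc.png',cv2.resize(p[120:280,200:400,::-1],(800,640))[:600])
E
```

```text
bluecard [0.5744 0.0163 0.1076]
pinkcard [0.5774 0.3695 0.1142]
wandtail [0.5589 0.15   0.1243]
cradle [0.5174 0.1666 0.2102]
cradleL [0.4991 0.1902 0.007 ]
cradleR [0.4945 0.1243 0.0059]
bluetin [ 0.6721 -0.0044  0.1419]
pinktin [0.6829 0.3621 0.1144]
smallwand [0.4157 0.3148 0.019 ]
bluefront1 [0.5378 0.0596 0.0074]
bluefront2 [ 0.5269 -0.0308  0.0025]
biscuit [0.5097 0.5767 0.1159]
worktop [ 0.4048  0.2289 -0.0016]
cup [0.7031 0.1682 0.01  ]
```

View pics/topc.png

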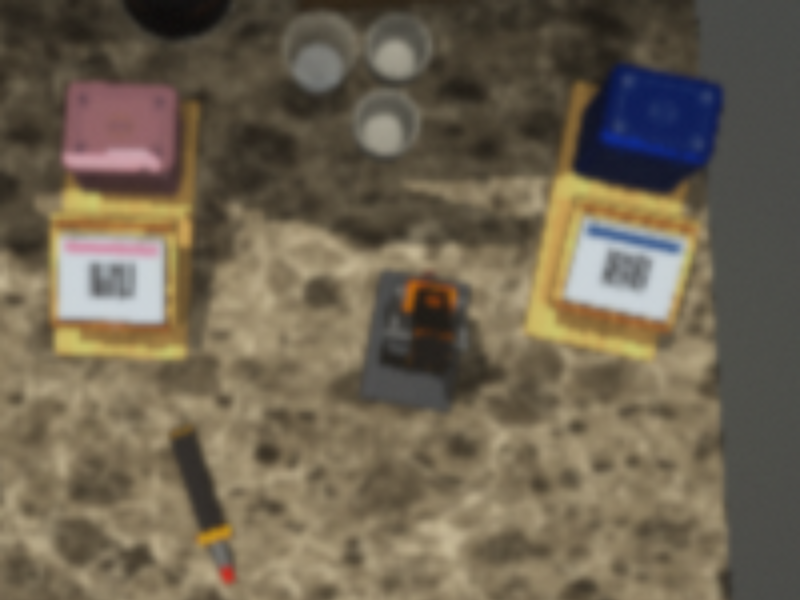

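>>> play_rows(
  targets=[
    {"z":-4,"roll":0.18,"fingers":6},
    {"x":-4,"y":-4,"z":-7,"roll":0.36},
    {"x":-8,"y":-7.5,"z":-7,"roll":0.54},
    {"x":-12,"y":-11,"z":-7,"roll":0.72},
    {"x":-16,"y":-14.5,"z":-7,"roll":0.9},
    {"x":-20,"y":-18.5,"z":-7,"roll":1.08},
    {"x":-24,"y":-22,"z":-7,"roll":1.26},
    {"x":-28,"y":-25.5,"z":-7,"roll":1.44},
    {"x":-32,"y":-29,"z":-7,"roll":1.62},
    {"x":-36,"y":-33,"z":-7,"roll":1.8},
  ],
)

```text
$.targets[0]: bad value
```

>>> play_rows(
  targets=[
    {"x":0,"y":0,"z":-4,"roll":0.18,"fingers":6},
    {"x":-4,"y":-4,"z":-7,"roll":0.36,"fingers":6},
    {"x":-8,"y":-7.5,"z":-7,"roll":0.54,"fingers":6},
    {"x":-12,"y":-11,"z":-7,"roll":0.72,"fingers":6},
    {"x":-16,"y":-14.5,"z":-7,"roll":0.9,"fingers":6},
    {"x":-20,"y":-18.5,"z":-7,"roll":1.08,"fingers":6},
    {"x":-24,"y":-22,"z":-7,"roll":1.26,"fingers":6},
    {"x":-28,"y":-25.5,"z":-7,"roll":1.44,"fingers":6},
    {"x":-32,"y":-29,"z":-7,"roll":1.62,"fingers":6},
    {"x":-36,"y":-33,"z":-7,"roll":1.8,"fingers":6},
  ],
)

```text
time: 1.45
position: [0.4691, 0.1688, 0.3014]
tcp_rot: [3.142, -0.001, 0.92]
ft_force: [1.5, 0.5, 0.4]
grip_width: 0.702
gripper_force: 0.0
```

>>> play_rows(
  targets=[
    {"x":-1,"y":2,"z":0,"roll":0.18,"fingers":6},
    {"x":-2,"y":4,"z":0,"roll":0.36,"fingers":6},
    {"x":-3,"y":6,"z":0,"roll":0.54,"fingers":6},
    {"x":-3.7,"y":6.7,"z":0,"roll":0.72,"fingers":6},
    {"x":-3.7,"y":6.7,"z":0,"roll":0.9,"fingers":6},
    {"x":-3.7,"y":6.7,"z":0,"roll":1.046,"fingers":6},
    {"x":-3.7,"y":6.7,"z":0,"roll":1.046,"fingers":6},
    {"x":-3.7,"y":6.7,"z":0,"roll":1.046,"fingers":6},
  ],
)

```text
time: 2.45
position: [0.4999, 0.1004, 0.3013]
tcp_rot: [-3.142, 0.0, -0.117]
ft_force: [0.4, 0.4, 0.5]
grip_width: 0.704
gripper_force: 0.0
```

```bash
python3 - <<'E'
from h import *
s=robot.read_state();print(s['time'],s['position'],s['tcp_rot'],s['joint_positions'])
p,d,W,ray,C=shot('wrist','w1');np.savez('pics/w1.npz',p=p,d=d,W=W,ray=ray,C=C)
cv2.imwrite('pics/w1b.png',cv2.resize(p[:,:,::-1],(800,600)))
E
```

```text
2.45 [0.4999 0.1004 0.3013] [-3.1415  0.     -0.1172] [-0.9365  0.1472  0.6984  1.8915 -0.1041  1.1392 -1.8878]
```

View pics/w1b.png

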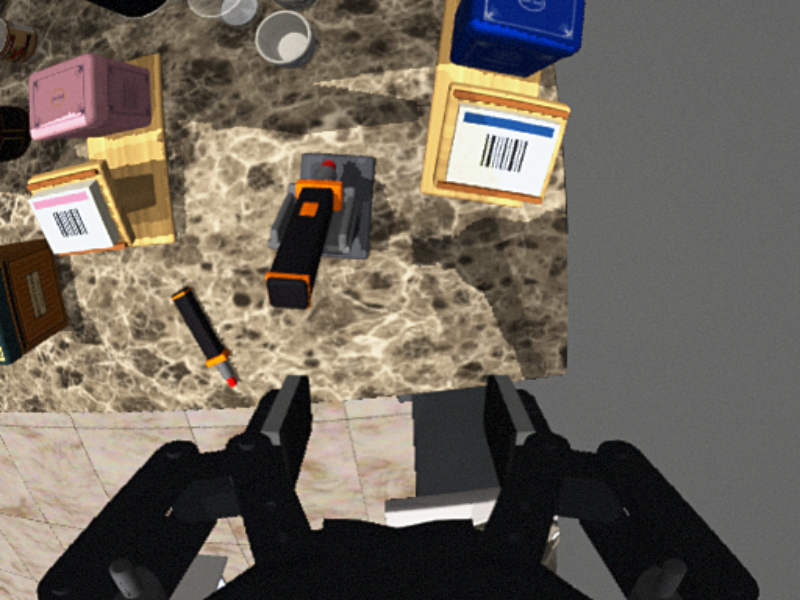

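The wrist view (800x600 scale) shows the cradled wand with its tail at (290,290), collar at (318,190) and red tip at (328,163). The blue bar code is at (505,152), the pink one at (70,230), and the small wand is loose at (205,335).

```bash
cat > m.py <<'E'
from h import *
def plane(P,tol=.003,it=300):
    rng=np.random.default_rng(0);best=None
    for _ in range(it):
        a=P[rng.choice(len(P),3,False)];n=np.cross(a[1]-a[0],a[2]-a[0]);l=np.linalg.norm(n)
        if l<1e-9: continue
        k=abs((P-a[0])@(n/l))<tol
        if best is None or k.sum()>best.sum(): best=k
    Q=P[best];c=Q.mean(0);n=np.linalg.svd(Q-c)[2][2];return best,c,n*np.sign(n[2])
def rect(mask,W,n,c,ray,C):
    """fit a rectangle on plane (n,c) to the masked pixels by casting rays; centre & long axis angle"""
    t=((c-C)@n)/(ray[mask]@n);P=C+ray[mask]*t[:,None]
    y=np.cross(n,[1,0,0]);y/=np.linalg.norm(y);x=np.cross(y,n)
    ab=np.c_[(P-c)@x,(P-c)@y].astype(np.float32)
    (a,b),(w,h),ang=cv2.minAreaRect(ab*1000);return c+x*a/1000+y*b/1000,(w,h),ang,cv2.boxPoints(((a,b),(w,h),ang)),x,y
def card(p,W,ray,C,roi):
    """biggest white blob in roi -> its plane by depth, its rectangle by rays, bar code centre"""
    H=hsv(p);m=np.zeros(p.shape[:2],np.uint8);x0,y0,x1,y1=roi
    m[y0:y1,x0:x1]=((H[...,1]<60)&(H[...,2]>170))[y0:y1,x0:x1]
    m=cv2.morphologyEx(m,cv2.MORPH_CLOSE,np.ones((9,9)))
    nl,L,st,_=cv2.connectedComponentsWithStats(m);k=1+np.argmax(st[1:,4]);m=L==k
    pl,c,n=plane(W[m]);R=rect(m,W,n,c,ray,C)
    bar=cv2.erode(m.astype(np.uint8),np.ones((5,5)))>0;bar&=H[...,2]<110
    B=rect(bar,W,n,c,ray,C)
    print('card n',n,'lean',np.degrees(np.arccos(n[2])),'yaw',np.arctan2(-n[1],-n[0]),'centre',R[0],R[1],R[2],'bar',B[0],B[1],B[2])
    return R,B,n,c
def wand(p,W,ray,C,roi):
    x0,y0,x1,y1=roi;H=hsv(p);m=np.zeros(p.shape[:2],bool)
    dark=(H[...,2]<75);org=(H[...,0]<16)&(H[...,1]>170)&(H[...,2]>110)
    m[y0:y1,x0:x1]=((dark|org)&(W[...,2]>.14))[y0:y1,x0:x1]
    P=W[m];k,c,n=plane(P,.002);Q=P[k];u=np.linalg.svd(Q-Q.mean(0))[2][0];u*=np.sign(u[2])
    yy=np.cross(n,u)
    a=(Q-c)@u;b=(Q-c)@yy
    for lo in np.arange(a.min(),a.max(),.012):
        s=(a>=lo)&(a<lo+.012)
        if s.sum()>4: print('  strip %.3f w %.1f mid %.1f'%(lo,1e3*np.ptp(b[s]),500*(b[s].max()+b[s].min())))
    print('face n',n,'lean',np.degrees(np.arcsin(n[2])),'u',u,'yaw n',np.arctan2(n[1],n[0]),'yaw u',np.arctan2(-u[1],-u[0]),'c',c,len(Q),'top end',c+u*a.max())
    return c,n,u
E
python3 - <<'E'
from m import *
z=np.load('pics/w1.npz');a=[z[k] for k in('p','W','ray','C')]
card(*a,(275,50,370,135)); card(*a,(10,110,90,165)); wand(*a,(160,90,225,205))
W=z['W']; 
for u,v in((312,98),(185,195),(193,188),(182,175),(205,118),(208,106)): print(u,v,W[v,u],z['p'][v,u])
E
```

```text
card n [-0.4036  0.0954  0.9099] lean 24.503984102890637 yaw -0.2320763540436679 centre [0.5629 0.0088 0.1048] (94.44843292236328, 82.055419921875) 74.9678726196289 bar [0.5695 0.0027 0.1084] (56.1665153503418, 24.553556442260742) 75.56610107421875
card n [-0.4025  0.0275  0.915 ] lean 23.79319832483301 yaw -0.0682996594645563 centre [0.5737 0.3796 0.1124] (126.26228332519531, 75.79423522949219) 84.0047378540039 bar [0.5814 0.3953 0.1153] (71.65328216552734, 28.31386947631836) 70.94245910644531
  strip -0.041 w 23.1 mid -0.6
  strip -0.029 w 23.2 mid -0.5
  strip -0.017 w 22.5 mid -0.7
  strip -0.005 w 22.6 mid -0.5
  strip 0.007 w 22.3 mid -0.4
  strip 0.019 w 23.8 mid -0.4
  strip 0.031 w 20.7 mid -0.3
face n [ 0.8791 -0.1943  0.4354] lean 25.8077981279287 u [-0.424   0.099   0.9002] yaw n -0.2174871126986191 yaw u -0.22943806518708856 c [0.5329 0.157  0.1774] 1173 top end [0.5193 0.1602 0.2064]
312 98 [0.5731 0.0272 0.1083] [176 183 161]
185 195 [0.5042 0.1626 0.1986] [24 22 22]
193 188 [0.5106 0.1533 0.2016] [33 29 32]
182 175 [0.5233 0.161  0.2015] [193  76   0]
205 118 [0.5643 0.1494 0.1095] [248 122   0]
208 106 [0.5771 0.1489 0.0789] [94 72 74]
```

>>> play_rows(
  targets=[
    {"x":0.8,"y":-3,"z":0,"roll":0.05,"fingers":6},
    {"x":1.5,"y":-6.1,"z":0,"roll":0.1,"fingers":6},
    {"x":1.5,"y":-6.1,"z":0,"roll":0.1,"fingers":6},
    {"x":1.5,"y":-6.1,"z":0,"roll":0.1,"fingers":6},
  ],
)

```text
time: 3.0
position: [0.522, 0.1583, 0.3011]
tcp_rot: [3.141, 0.0, -0.219]
ft_force: [-0.0, -1.0, -0.3]
grip_width: 0.702
gripper_force: 0.0
```

```bash
python3 - <<'E'
from m import *
s=robot.read_state();print(s['time'],s['position'],s['tcp_rot'])
p,d,W,ray,C=shot('wrist','w2');np.savez('pics/w2.npz',p=p,d=d,W=W,ray=ray,C=C)
cv2.imwrite('pics/w2b.png',cv2.resize(p[:,:,::-1],(800,600)))
E
```

```text
3.0 [0.522  0.1583 0.3011] [ 3.1408  0.0002 -0.2195]
```

View pics/w2b.png

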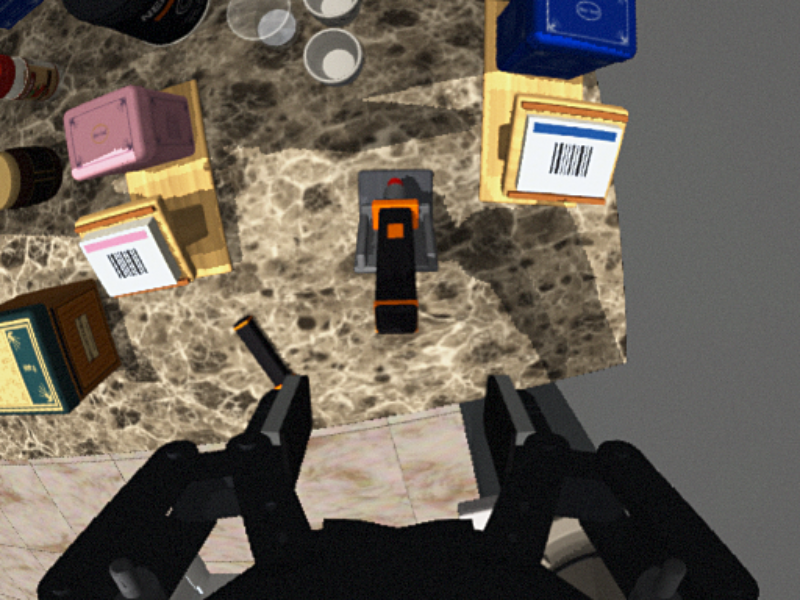

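The second view has the wand straight ahead, with its tail at (397,318), collar at (396,212) and tip at (396,183). The cradle is square to the tool, and the blue bar code is at (571,160).

```bash
cat >> m.py <<'E'
def bar(p,W,ray,C,seed):
    """white card blob holding seed pixel, refined on its plane; card rectangle and bar code centre pixel"""
    H=hsv(p);m=((H[...,1]<50)&(H[...,2]>140)).astype(np.uint8)
    x,y=seed;box=np.zeros_like(m);box[y-34:y+34,x-40:x+40]=1;m*=box
    k,c,n=plane(W[m>0]);m[abs((W-c)@n)>.004]=0
    m=cv2.morphologyEx(m,cv2.MORPH_OPEN,np.ones((2,2)));m=cv2.morphologyEx(m,cv2.MORPH_CLOSE,np.ones((9,9)))
    cs,_=cv2.findContours(m,0,2);q=max(cs,key=cv2.contourArea);f=np.zeros_like(m);cv2.drawContours(f,[q],-1,1,-1)
    R=rect(f>0,W,n,c,ray,C)
    b=(cv2.erode(f,np.ones((7,7)))>0)&(H[...,2]<130)&(H[...,1]<110);B=rect(b,W,n,c,ray,C)
    v,u=np.nonzero(b);px=((u.min()+u.max())/2,(v.min()+v.max())/2)
    print('n',n,'yaw',np.arctan2(-n[1],-n[0]),'lean',np.degrees(np.arccos(n[2])),'\n card',R[0],R[1],R[2],'bar',B[0],B[1],B[2],px)
    return B[0],C
def cross(P1,C1,P2,C2):
    d1=P1-C1;d2=P2-C2;A=np.c_[d1,-d2];t=np.linalg.lstsq(A,C2-C1,rcond=None)[0]
    a=C1+d1*t[0];b=C2+d2*t[1];return (a+b)/2,np.linalg.norm(a-b)
E
python3 - <<'E'
from m import *
L=[np.load(f'pics/w{i}.npz') for i in(1,2)];A=[[z[k] for k in('p','W','ray','C')] for z in L]
P1,C1=bar(*A[0],(323,97));P2,C2=bar(*A[1],(366,102));print('stereo bar',cross(P1,C1,P2,C2))
wand(*A[1],(232,120,275,216))
# cradle foot: grey low pixels, cast on z=.008, and the tail end orange ring by stereo
for z,roi in((A[0],(165,90,250,170)),(A[1],(220,100,285,180))):
    p,W,ray,C=z;H=hsv(p);x0,y0,x1,y1=roi;m=np.zeros(p.shape[:2],np.uint8)
    m[y0:y1,x0:x1]=((H[...,1]<60)&(H[...,2]<110)&(abs(W[...,2]-.008)<.006))[y0:y1,x0:x1]
    m=cv2.morphologyEx(m,cv2.MORPH_OPEN,np.ones((3,3)));nl,Lb,st,_=cv2.connectedComponentsWithStats(m);k=1+np.argmax(st[1:,4])
    t=(.008-C[2])/ray[...,2];G=C+ray*t[...,None];Q=G[Lb==k][:,:2].astype(np.float32)
    print('foot',cv2.minAreaRect(Q*1000),st[k])
E
```

```text
n [-0.3895  0.0964  0.916 ] yaw -0.24262872107167577 lean 23.6582096428283 
 card [0.5721 0.0154 0.1082] (74.3460464477539, 61.29525375366211) 74.96460723876953 bar [0.5724 0.0157 0.1083] (29.993404388427734, 24.601476669311523) 75.6458969116211 (np.float64(322.0), np.float64(97.5))
n [-0.3862  0.0976  0.9172] yaw -0.24751671912806594 lean 23.47519033462616 
 card [0.5723 0.0154 0.1082] (74.63175201416016, 61.787715911865234) 74.81639862060547 bar [0.5725 0.0155 0.1083] (29.745161056518555, 24.472064971923828) 74.87515258789062 (np.float64(365.0), np.float64(102.0))
stereo bar (array([0.5725, 0.0158, 0.1091]), np.float64(0.00015211730802693735))
  strip -0.041 w 22.6 mid 0.1
  strip -0.029 w 22.9 mid 0.5
  strip -0.017 w 23.3 mid 0.0
  strip -0.005 w 22.6 mid -0.1
  strip 0.007 w 22.5 mid 0.1
  strip 0.019 w 24.0 mid -0.2
  strip 0.031 w 22.2 mid -0.3
face n [ 0.8799 -0.1796  0.44  ] lean 26.10291679662426 u [-0.431   0.0885  0.898 ] yaw n -0.2013720100954201 yaw u -0.2025308842764991 c [0.5333 0.1576 0.1768] 1277 top end [0.5191 0.1605 0.2063]
foot ((535.5504150390625, 142.9915771484375), (46.7247200012207, 100.80573272705078), 82.84458923339844) [207  98  33  68 894]
foot ((570.283935546875, 150.68157958984375), (68.70891571044922, 32.47346878051758), 77.73036193847656) [229 108  48  23 764]
```

>>> play_rows(
  targets=[
    {"x":0,"y":-0.15,"z":4,"roll":-0.01,"fingers":6},
    {"x":0,"y":-0.15,"z":8,"roll":-0.01,"fingers":6},
    {"x":0,"y":-0.15,"z":11,"roll":-0.01,"fingers":6},
    {"x":0,"y":-0.15,"z":13,"roll":-0.01,"fingers":6},
    {"x":0,"y":-0.15,"z":14.4,"roll":-0.01,"fingers":6},
    {"x":0,"y":-0.15,"z":14.4,"roll":-0.01,"fingers":5},
  ],
)

```text
time: 3.8
position: [0.5221, 0.1599, 0.1569]
tcp_rot: [3.141, 0.001, -0.211]
ft_force: [-0.4, -0.2, -1.0]
grip_width: 0.586
gripper_force: 0.0
```

>>> play_rows(
  force=40,
  targets=[
    {"x":0,"y":0,"z":0,"roll":0,"fingers":3},
    {"x":0,"y":0,"z":0,"roll":0,"fingers":1.5},
    {"x":0,"y":0,"z":0,"roll":0,"fingers":1.5},
    {"x":0,"y":0,"z":0,"roll":0,"fingers":1.5},
    {"x":0,"y":0,"z":0,"roll":0,"fingers":1.5},
    {"x":0,"y":0,"z":0,"roll":0,"fingers":1.5},
    {"x":0,"y":0,"z":0,"roll":0,"fingers":1.5},
  ],
)

```text
time: 4.68
position: [0.5232, 0.1607, 0.1582]
tcp_rot: [-3.141, -0.001, -0.21]
ft_force: [-1.2, -0.9, 6.2]
grip_width: 0.273
gripper_force: 43.0
```

```bash
python3 - <<'E'
from m import *
s=robot.read_state();print(s)
p,d,W,ray,C=shot('wrist','w3');np.savez('pics/w3.npz',p=p,d=d,W=W,ray=ray,C=C)
E
```

```text
{'time': 4.675, 'joint_positions': array([-0.8946,  0.403 ,  0.613 ,  1.9664, -0.3024,  0.8611, -1.9012]), 'dq': array([-0.0012,  0.0001, -0.0004, -0.0012,  0.0017, -0.0001,  0.0005]), 'joint_efforts': array([ -0.1858, -39.7258,   6.6115, -21.2079,  -0.1379,  -0.2541,
        -0.03  ]), 'position': array([0.5232, 0.1607, 0.1582]), 'tcp_rot': array([-3.1405, -0.0012, -0.2103]), 'ft_force': array([-1.2178, -0.8944,  6.1796]), 'moment': array([-0.0841,  0.1046,  0.0564]), 'gripper_force': 42.97198534011841, 'grip_width': 0.2730017017647625}
```

View pics/w3.png

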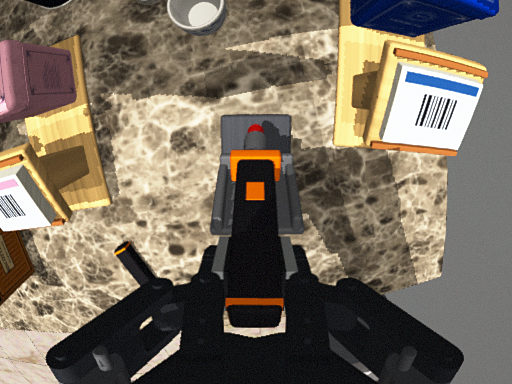

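The wand is gripped at its tail end, the opening matches 24 mm, and it still sits in the cradle with the tip at (255,129). Next I lift it straight up.

>>> play_rows(
  targets=[
    {"x":0,"y":0,"z":-0.5,"roll":0,"fingers":1.5},
    {"x":0,"y":0,"z":-1.5,"roll":0,"fingers":1.5},
    {"x":0,"y":0,"z":-3,"roll":0,"fingers":1.5},
    {"x":0,"y":0,"z":-5,"roll":0,"fingers":1.5},
    {"x":0,"y":0,"z":-8,"roll":0,"fingers":1.5},
    {"x":0,"y":0,"z":-10.5,"roll":0,"fingers":1.5},
    {"x":0,"y":0,"z":-12,"roll":0,"fingers":1.5},
    {"x":0,"y":0,"z":-12,"roll":0,"fingers":1.5},
    {"x":0,"y":0,"z":-12,"roll":0,"fingers":1.5},
  ],
)

```text
time: 5.85
position: [0.5219, 0.1605, 0.2765]
tcp_rot: [3.141, 0.001, -0.21]
ft_force: [-0.0, -0.1, -1.5]
grip_width: 0.275
gripper_force: 42.2
```

```bash
python3 - <<'E'
from m import *
s=robot.read_state();print(s['time'],s['position'],s['tcp_rot'],s['grip_width'])
T=T_tool(s);np.save('pics/Tlift.npy',T)
F=[s['ft_force']]
p,d,W,ray,C=shot('wrist','w4');np.savez('pics/w4.npz',p=p,d=d,W=W,ray=ray,C=C)
for _ in range(3): robot.capture('top');F.append(robot.read_state()['ft_force'])
print('F',np.array(F))
H=hsv(p)
# wand parts in tool frame
Wt=(W-T[:3,3])@T[:3,:3]
red=((H[...,0]<6)|(H[...,0]>172))&(H[...,1]>180)&(H[...,2]>90)&(W[...,2]>.12);red[:,:200]=0;red[:,310:]=0
v,u=np.nonzero(red);print('red',len(u),u.mean(),v.mean(),Wt[red].mean(0),Wt[red].min(0),Wt[red].max(0))
org=(H[...,0]<16)&(H[...,0]>=6)&(H[...,1]>170)&(H[...,2]>110)&(W[...,2]>.12)
n,L,st,c=cv2.connectedComponentsWithStats(org.astype(np.uint8))
for i in range(1,n):
    if st[i,4]>15: print('org',st[i],Wt[L==i].mean(0),Wt[L==i].min(0),Wt[L==i].max(0))
cc,n,uu=wand(p,W,ray,C,(225,100,285,330))
print('tool frame: c',T[:3,:3].T@(cc-T[:3,3]),'n',T[:3,:3].T@n,'u',T[:3,:3].T@uu)
E
```

```text
5.85 [0.5219 0.1605 0.2765] [ 3.1408  0.0012 -0.21  ] 0.2746622129136985
F [[-0.0052 -0.1192 -1.5023]
 [-0.3471 -0.0719 -1.1297]
 [ 0.3536 -0.2121 -1.634 ]
 [ 0.5213 -0.0956 -0.2237]]
red 89 255.1011235955056 129.58426966292134 [0.0557 0.     0.0891] [ 0.0249 -0.0057  0.0119] [0.0594 0.0055 0.0961]
org [368  67  14   4  28] [0.1165 0.1235 0.1557] [0.1146 0.1162 0.1544] [0.1182 0.131  0.1564]
org [383  69  10   4  16] [0.1162 0.1394 0.1557] [0.1149 0.1334 0.155 ] [0.1178 0.1446 0.1563]
org [ 59 137  13   7  28] [ 0.0461 -0.2206  0.1557] [ 0.0432 -0.2307  0.1542] [ 0.0491 -0.2116  0.1562]
org [ 47 142  11   5  21] [ 0.0446 -0.2316  0.1415] [ 0.0408 -0.2506 -0.1426] [ 0.0804 -0.0006  0.1561]
org [230 150  51  31 514] [0.0398 0.0013 0.0515] [ 0.0154 -0.0241 -0.1426] [0.0804 0.0255 0.155 ]
org [246 182  19  18 312] [ 0.0289 -0.0005  0.0175] [ 0.0254 -0.0055 -0.1426] [0.0804 0.0049 0.0255]
org [225 298  59  10 406] [-0.0001 -0.0007 -0.044 ] [-0.007  -0.0131 -0.1426] [ 0.0804  0.0122 -0.0379]
  strip -0.076 w 33.2 mid -0.1
  strip -0.064 w 23.2 mid -0.0
  strip -0.052 w 23.6 mid -0.0
  strip -0.040 w 23.1 mid -0.1
  strip -0.028 w 23.3 mid -0.1
  strip -0.016 w 23.3 mid -0.0
  strip -0.004 w 27.5 mid -0.3
  strip 0.008 w 28.1 mid 0.2
  strip 0.020 w 25.9 mid 0.2
  strip 0.032 w 24.9 mid -0.2
face n [ 0.8852 -0.1789  0.4295] lean 25.43541202501907 u [-0.4185  0.0972  0.903 ] yaw n -0.19946094166735856 yaw u -0.22820817064490315 c [0.5367 0.158  0.2856] 7529 top end [0.5187 0.1622 0.3245]
tool frame: c [ 0.015  -0.0006 -0.0092] n [ 0.9025 -0.0092 -0.4306] u [-0.4306 -0.0071 -0.9025]
```

View pics/w4.png

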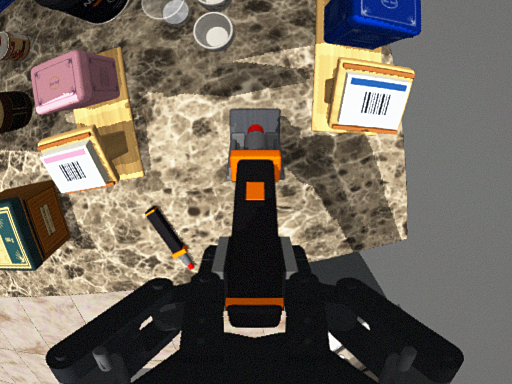

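The wand is held firmly with its lean unchanged; the tip is at (255,130). The blue card's bar code is at (376,103), and the cradle is empty. Now I carry it to a hover about 20 mm off the bar code.

>>> play_rows(
  targets=[
    {"x":0.2,"y":1.5,"z":0,"roll":0,"fingers":1.5},
    {"x":0.6,"y":4,"z":0,"roll":0.01,"fingers":1.5},
    {"x":1,"y":7,"z":0,"roll":0.02,"fingers":1.5},
    {"x":1.5,"y":10,"z":0,"roll":0.03,"fingers":1.5},
    {"x":1.8,"y":12,"z":1,"roll":0.03,"fingers":1.5},
    {"x":2,"y":12.9,"z":2.5,"roll":0.03,"fingers":1.5},
    {"x":2,"y":12.9,"z":4,"roll":0.03,"fingers":1.5},
    {"x":2,"y":12.9,"z":4.9,"roll":0.03,"fingers":1.5},
    {"x":2,"y":12.9,"z":4.9,"roll":0.03,"fingers":1.5},
    {"x":2,"y":12.9,"z":4.9,"roll":0.03,"fingers":1.5},
  ],
)

```text
time: 7.3
position: [0.5155, 0.0308, 0.2285]
tcp_rot: [-3.142, -0.0, -0.239]
ft_force: [-0.4, -0.3, -1.3]
grip_width: 0.278
gripper_force: 42.1
```

```bash
python3 - <<'E'
from m import *
s=robot.read_state();print(s['time'],s['position'],s['tcp_rot'],s['grip_width'])
T=T_tool(s);F=[s['ft_force']]
p,d,W,ray,C=shot('wrist','w5');np.savez('pics/w5.npz',p=p,d=d,W=W,ray=ray,C=C,T=T)
for _ in range(3): robot.capture('scene');F.append(robot.read_state()['ft_force'])
print('F',np.mean(F,0))
H=hsv(p);Wt=(W-T[:3,3])@T[:3,:3]
red=((H[...,0]<6)|(H[...,0]>172))&(H[...,1]>150)&(H[...,2]>80);red[:,:235]=0;red[:,275:]=0;red[:100]=0;red[150:]=0
v,u=np.nonzero(red);print('red',len(u),u.min(),u.max(),v.min(),v.max(),np.median(Wt[red],0))
for r in range(v.min()-2,v.max()+3): print(r,p[r,255],Wt[r,255],W[r,255])
cv2.imwrite('pics/w5c.png',cv2.resize(p[60:180,170:340,::-1],None,fx=4.5,fy=4.5,interpolation=cv2.INTER_CUBIC))
E
```

```text
7.3 [0.5155 0.0308 0.2285] [-3.1416 -0.0004 -0.2393] 0.27755678089102126
F [-0.2813 -0.2462 -1.1088]
red 87 248 263 124 132 [0.0564 0.0007 0.0906]
122 [254 255 244] [0.0587 0.     0.1203] [0.5726 0.0168 0.1082]
123 [255 255 252] [0.0578 0.     0.1207] [0.5717 0.017  0.1078]
124 [210 146 123] [ 0.0594 -0.0001  0.0928] [0.5732 0.0167 0.1357]
125 [180  22  21] [ 0.0586 -0.0001  0.0928] [0.5724 0.0169 0.1357]
126 [180   6   0] [ 0.0579 -0.0001  0.0916] [0.5718 0.0171 0.1369]
127 [181  19   9] [ 0.0573 -0.0001  0.0897] [0.5712 0.0172 0.1388]
128 [185  21  14] [ 0.0566 -0.0001  0.0891] [0.5705 0.0174 0.1395]
129 [180  11   0] [ 0.0559 -0.0001  0.0874] [0.5699 0.0176 0.1411]
130 [124  36  35] [ 0.0552 -0.0001  0.0872] [0.5691 0.0177 0.1413]
131 [ 93 101 101] [ 0.0551 -0.0001  0.0808] [0.5691 0.0178 0.1477]
132 [83 91 93] [ 0.0546 -0.0001  0.0784] [0.5686 0.0179 0.1501]
133 [87 87 88] [ 0.0539 -0.0001  0.078 ] [0.5679 0.0181 0.1505]
134 [87 85 89] [ 0.0535 -0.0001  0.0756] [0.5675 0.0182 0.1529]
```

View pics/w5c.png

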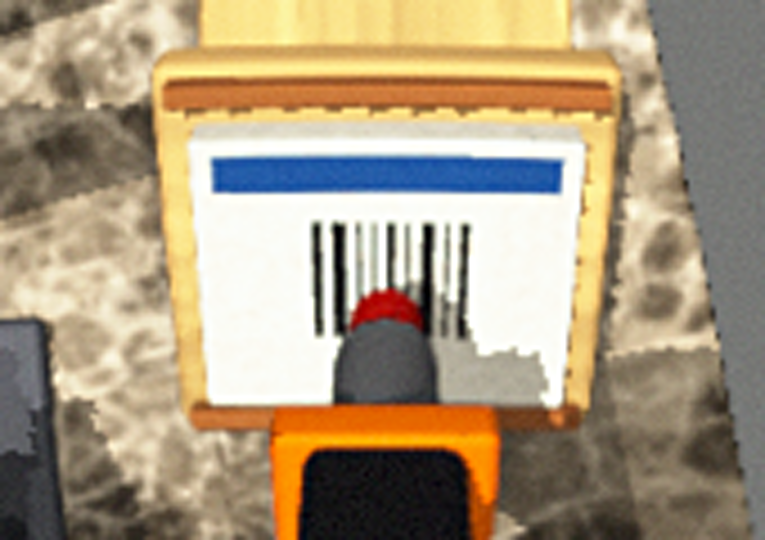

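The tip at crop (387,305) hovers over the code (centre about (391,278)). Depth puts it about 5 mm up-slope of the centre, but that depends on the wand's true lean, so I'll check from the side with the scene camera.

```bash
python3 - <<'E'
from m import *
p,d,W,ray,C=shot('scene');np.savez('pics/s5.npz',p=p,d=d,W=W,ray=ray,C=C)
c=robot.calibration('scene');T=np.load('pics/w5.npz')['T']
def pr(P):
    q=c['camera_from_world'][:3,:3]@P+c['camera_from_world'][:3,3];return (c['K']@q/q[2])[:2]
g=T[:3,:3]@np.array([-.0013,0,-.0162])+T[:3,3]
for l in(24,25.7):
    a=np.radians(l);u=T[:3,:3]@np.array([-np.sin(a),0,-np.cos(a)])
    print(l,'tip',pr(g-u*.127),'collar',pr(g-u*.08),'tail',pr(g+u*.03))
print('bar',pr(np.array([.5725,.0157,.1088])))
x,y=pr(np.array([.555,.02,.16]));x=int(x);y=int(y);print(x,y)
cv2.imwrite('pics/s5c.png',cv2.resize(p[y-50:y+40,x-60:x+60,::-1],None,fx=6,fy=6,interpolation=cv2.INTER_CUBIC))
E
```

```text
24 tip [313.2266 161.4295] collar [317.8299 150.9433] tail [329.4727 124.4216]
25.7 tip [312.5151 160.6579] collar [317.3677 150.454 ] tail [329.6595 124.6076]
bar [311.4723 166.0698]
315 153
```

View pics/s5c.png

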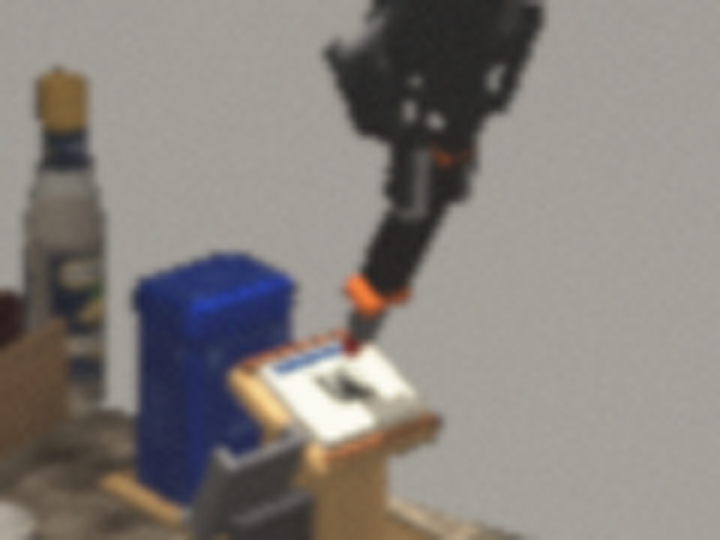

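>>> play_rows(
  targets=[
    {"x":-0.32,"y":0.1,"z":0.14,"roll":0,"fingers":1.5},
    {"x":-0.1,"y":0.1,"z":0.6,"roll":0,"fingers":1.5},
    {"x":0.1,"y":0.1,"z":1.1,"roll":0,"fingers":1.5},
    {"x":0.33,"y":0.1,"z":1.6,"roll":0,"fingers":1.5},
    {"x":0.33,"y":0.1,"z":1.6,"roll":0,"fingers":1.5},
    {"x":0.33,"y":0.1,"z":1.6,"roll":0,"fingers":1.5},
  ],
)

```text
time: 8.3
position: [0.5182, 0.0284, 0.2122]
tcp_rot: [3.141, 0.0, -0.24]
ft_force: [0.0, -0.3, -1.4]
grip_width: 0.274
gripper_force: 42.2
```

```bash
cat > chk.py <<'E'
from m import *
import sys
s=robot.read_state();T=T_tool(s);F=[s['ft_force']]
p,d,W,ray,C=shot('wrist')
for _ in range(2): F.append(robot.read_state()['ft_force']);robot.capture('top')
F.append(robot.read_state()['ft_force'])
n=np.array([-.395,.0967,.9135]);F=(np.array(F)-[-.1,-.15,-1.1])
print(s['time'],s['position'],'Fn',F@n,'mean',(F@n).mean())
H=hsv(p);Wt=(W-T[:3,3])@T[:3,:3]
red=((H[...,0]<6)|(H[...,0]>172))&(H[...,1]>150)&(H[...,2]>80);red[:,:235]=0;red[:,275:]=0;red[:100]=0;red[150:]=0
v,u=np.nonzero(red);r0=v.min();print('red',u.min(),u.max(),r0,v.max(),len(u))
e=W[r0+1,255];tip=e-.0065*np.array([.887,-.217,.407]);B=np.array([.5725,.0157,.1088]);q=tip-B
print('edge',e,'tool',Wt[r0+1,255],'h %.1f ex %.1f ey %.1f mm'%tuple(1e3*np.array([q@n,q@[.887,-.217,.407],q@[.238,.971,0]])))
cv2.imwrite('pics/'+sys.argv[1],cv2.resize(p[60:180,170:340,::-1],None,fx=4.5,fy=4.5,interpolation=cv2.INTER_CUBIC))
E
python3 chk.py c1.png
```

```text
8.3 [0.5182 0.0284 0.2122] Fn [-0.2909 -0.4532 -0.2593 -0.8043] mean -0.4519075351874954
red 248 262 124 132 87
edge [0.5751 0.0145 0.1193] tool [ 0.0586 -0.0001  0.093 ] h 8.4 ex 0.3 ey -0.6 mm
```

>>> play_rows(
  targets=[
    {"x":0.1,"y":0,"z":0.23,"roll":0,"fingers":1.5},
    {"x":0.2,"y":0,"z":0.46,"roll":0,"fingers":1.5},
    {"x":0.24,"y":0,"z":0.55,"roll":0,"fingers":1.5},
    {"x":0.24,"y":0,"z":0.55,"roll":0,"fingers":1.5},
  ],
)

```text
time: 8.95
position: [0.5205, 0.028, 0.2068]
tcp_rot: [-3.142, 0.0, -0.24]
ft_force: [-0.9, -0.7, 1.0]
grip_width: 0.275
gripper_force: 42.3
```

>>> play_rows(
  targets=[
    {"x":0.04,"y":0,"z":0.09,"roll":0,"fingers":1.5},
    {"x":0.04,"y":0,"z":0.09,"roll":0,"fingers":1.5},
  ],
)

```text
time: 9.2
position: [0.5209, 0.0279, 0.2059]
tcp_rot: [-3.141, 0.0, -0.24]
ft_force: [-1.0, 1.5, 1.5]
grip_width: 0.274
gripper_force: 42.4
```

>>> play_rows(
  targets=[
    {"x":0.04,"y":0,"z":0.09,"roll":0,"fingers":1.5},
    {"x":0.04,"y":0,"z":0.09,"roll":0,"fingers":1.5},
  ],
)

```text
time: 9.45
position: [0.5213, 0.0277, 0.205]
tcp_rot: [-3.142, -0.0, -0.24]
ft_force: [-1.1, 1.5, 1.6]
grip_width: 0.275
gripper_force: 42.4
```

```bash
python3 chk.py c2.png
```

```text
9.45 [0.5213 0.0277 0.205 ] Fn [3.0423 3.7271 2.9728 2.5432] mean 3.0713379728540944
red 248 262 126 132 61
edge [0.5768 0.0142 0.1142] tool [ 0.0572 -0.0001  0.0908] h 3.1 ex -0.2 ey -0.4 mm
```

>>> play_rows(
  targets=[
    {"x":0.05,"y":0,"z":0.11,"roll":0,"fingers":1.5},
    {"x":0.05,"y":0,"z":0.11,"roll":0,"fingers":1.5},
    {"x":0.05,"y":0,"z":0.11,"roll":0,"fingers":1.5},
  ],
)

```text
time: 9.98
position: [0.5217, 0.0276, 0.2039]
tcp_rot: [-3.142, 0.0, -0.24]
ft_force: [-1.7, 0.9, 2.9]
grip_width: 0.277
gripper_force: 42.5
```

```bash
python3 chk.py c3.png; python3 chk.py c4.png
```

```text
9.975 [0.5217 0.0276 0.2039] Fn [4.4037 3.6718 3.3877 3.0984] mean 3.6404217094361564
red 248 262 127 132 46
edge [0.5766 0.0142 0.1144] tool [ 0.0565 -0.0001  0.0896] h 3.3 ex -0.2 ey -0.4 mm
10.125 [0.5217 0.0276 0.2039] Fn [3.0984 3.5025 3.7452 2.9   ] mean 3.3115231660574147
red 248 262 127 132 48
edge [0.5767 0.0142 0.1149] tool [ 0.0566 -0.0001  0.0891] h 3.7 ex 0.0 ey -0.4 mm
```

View pics/c3.png

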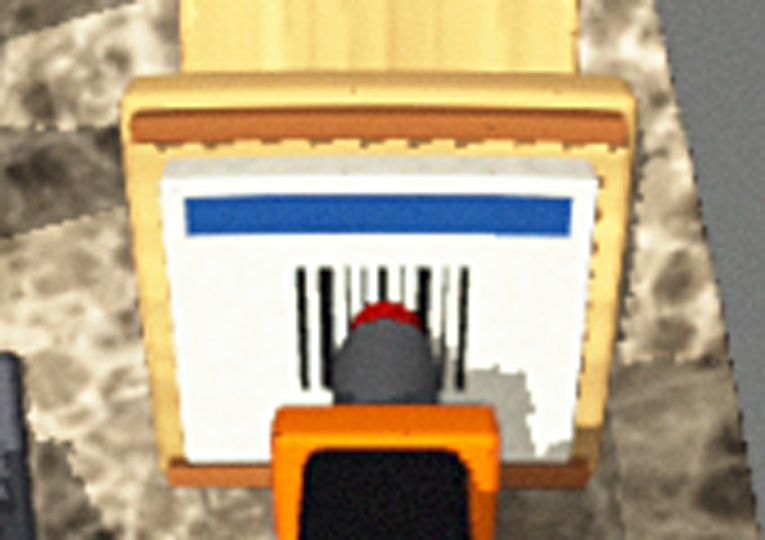

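The red tip is pressed on the middle of the bar code: the code spans crop x 297–467 and y 265–390, and the tip's far edge is at (385,303), so the end-face centre is about (385,334). The net force of about 3.5 N means the tip is roughly halfway in. I hold it there.

>>> play_rows(
  targets=[
    {"x":0,"y":0,"z":0,"roll":0,"fingers":1.5},
    {"x":0,"y":0,"z":0,"roll":0,"fingers":1.5},
    {"x":0,"y":0,"z":0,"roll":0,"fingers":1.5},
    {"x":0,"y":0,"z":0,"roll":0,"fingers":1.5},
    {"x":0,"y":0,"z":0,"roll":0,"fingers":1.5},
    {"x":0,"y":0,"z":0,"roll":0,"fingers":1.5},
    {"x":0,"y":0,"z":0,"roll":0,"fingers":1.5},
    {"x":0,"y":0,"z":0,"roll":0,"fingers":1.5},
    {"x":0,"y":0,"z":0,"roll":0,"fingers":1.5},
    {"x":0,"y":0,"z":0,"roll":0,"fingers":1.5},
  ],
)

```text
time: 11.52
position: [0.5217, 0.0276, 0.2039]
tcp_rot: [-3.142, 0.0, -0.24]
ft_force: [-1.0, 0.2, 2.2]
grip_width: 0.278
gripper_force: 42.6
```

>>> play_rows(
  targets=[
    {"x":0,"y":0,"z":0,"roll":0,"fingers":1.5},
    {"x":0,"y":0,"z":0,"roll":0,"fingers":1.5},
    {"x":0,"y":0,"z":0,"roll":0,"fingers":1.5},
    {"x":0,"y":0,"z":0,"roll":0,"fingers":1.5},
    {"x":0,"y":0,"z":0,"roll":0,"fingers":1.5},
    {"x":0,"y":0,"z":0,"roll":0,"fingers":1.5},
    {"x":0,"y":0,"z":0,"roll":0,"fingers":1.5},
    {"x":0,"y":0,"z":0,"roll":0,"fingers":1.5},
    {"x":0,"y":0,"z":0,"roll":0,"fingers":1.5},
    {"x":0,"y":0,"z":0,"roll":0,"fingers":1.5},
  ],
)

```text
time: 12.78
position: [0.5217, 0.0276, 0.2039]
tcp_rot: [-3.142, -0.0, -0.24]
ft_force: [-0.9, 0.6, 2.6]
grip_width: 0.272
gripper_force: 42.6
```

```bash
python3 chk.py c5.png; python3 chk.py c6.png
```

```text
12.775 [0.5217 0.0276 0.2039] Fn [3.7466 3.1602 3.7037 3.4952] mean 3.5264056861634177
red 248 262 127 132 48
edge [0.5767 0.0142 0.115 ] tool [ 0.0566 -0.0001  0.0889] h 3.8 ex 0.1 ey -0.4 mm
12.925 [0.5217 0.0276 0.2039] Fn [3.4952 3.4382 3.8217 4.018 ] mean 3.693293533669617
red 248 262 127 132 46
edge [0.5767 0.0142 0.1152] tool [ 0.0566 -0.0001  0.0887] h 4.0 ex 0.1 ey -0.4 mm
```

>>> play_rows(
  targets=[
    {"x":-0.4,"y":0,"z":-0.9,"roll":0,"fingers":1.5},
    {"x":-1,"y":0,"z":-2.3,"roll":0,"fingers":1.5},
    {"x":-1.5,"y":0,"z":-5,"roll":0,"fingers":1.5},
    {"x":-2,"y":-1.5,"z":-7.3,"roll":0,"fingers":1.5},
    {"x":-2.3,"y":-5,"z":-7.3,"roll":-0.01,"fingers":1.5},
    {"x":-2.7,"y":-9,"z":-7.3,"roll":-0.02,"fingers":1.5},
    {"x":-3,"y":-12,"z":-7.3,"roll":-0.03,"fingers":1.5},
    {"x":-3.1,"y":-12.9,"z":-7.3,"roll":-0.03,"fingers":1.5},
    {"x":-3.1,"y":-12.9,"z":-7.3,"roll":-0.03,"fingers":1.5},
    {"x":-3.1,"y":-12.9,"z":-7.3,"roll":-0.03,"fingers":1.5},
  ],
)

```text
time: 14.32
position: [0.5223, 0.1584, 0.277]
tcp_rot: [3.141, 0.0, -0.213]
ft_force: [0.1, 0.4, -0.3]
grip_width: 0.278
gripper_force: 42.3
```

```bash
python3 - <<'E'
from m import *
s=robot.read_state();T=T_tool(s);T0=np.load('pics/Tlift.npy')
print(s['time'],s['position'],s['tcp_rot'],s['ft_force'],'shift still needed, tool axes mm',1e3*(T[:3,:3].T@(T0[:3,3]-T[:3,3])))
p,d,W,ray,C=shot('wrist','w7');a=np.load('pics/w4.npz')['p'];H=[hsv(a),hsv(p)]
for h in H:
    red=((h[...,0]<6)|(h[...,0]>172))&(h[...,1]>150)&(h[...,2]>80);red[:,:235]=0;red[:,275:]=0;red[:100]=0;red[150:]=0
    v,u=np.nonzero(red);o=(h[...,0]<16)&(h[...,0]>=6)&(h[...,1]>170)&(h[...,2]>110);o[:140]=0;o[:,:220]=0;o[:,290:]=0
    vo,uo=np.nonzero(o);print('tip',u.mean(),v.mean(),'orange',uo.mean(),vo.mean(),vo.min(),vo.max())
wand(p,W,ray,C,(225,100,285,330))
E
```

```text
14.325 [0.5223 0.1584 0.277 ] [ 3.141   0.     -0.2126] [ 0.1386  0.4054 -0.2637] shift still needed, tool axes mm [-0.8307 -1.957   0.4861]
tip 255.14444444444445 128.0222222222222 orange 255.56796116504853 213.4571197411003 150 307
tip 254.98924731182797 128.0215053763441 orange 255.7358184764992 213.9805510534846 150 307
  strip -0.077 w 33.3 mid -0.1
  strip -0.065 w 33.1 mid -0.1
  strip -0.053 w 23.4 mid 0.2
  strip -0.041 w 22.9 mid -0.2
  strip -0.029 w 23.4 mid -0.0
  strip -0.017 w 23.4 mid -0.1
  strip -0.005 w 28.2 mid 0.5
  strip 0.007 w 28.2 mid 0.1
  strip 0.019 w 25.4 mid 0.4
  strip 0.031 w 25.9 mid 0.1
  strip 0.043 w 6.3 mid -0.6
face n [ 0.8828 -0.1872  0.4308] lean 25.516712063942236 u [-0.4194  0.0987  0.9024] yaw n -0.20892718092325754 yaw u -0.2310141521803782 c [0.5371 0.1558 0.2861] 7542 top end [0.5189 0.1601 0.3253]
```

The wand's pose in the hand hasn't changed (tip at (255,128) both times). I lower it back along the lift path.

>>> play_rows(
  targets=[
    {"x":0,"y":-0.2,"z":0,"roll":0,"fingers":1.5},
    {"x":0,"y":-0.2,"z":2,"roll":0,"fingers":1.5},
    {"x":0,"y":-0.2,"z":4.5,"roll":0,"fingers":1.5},
    {"x":0,"y":-0.2,"z":7,"roll":0,"fingers":1.5},
    {"x":0,"y":-0.2,"z":9,"roll":0,"fingers":1.5},
    {"x":0,"y":-0.2,"z":10.3,"roll":0,"fingers":1.5},
    {"x":0,"y":-0.2,"z":11.1,"roll":0,"fingers":1.5},
    {"x":0,"y":-0.2,"z":11.5,"roll":0,"fingers":1.5},
    {"x":0,"y":-0.2,"z":11.5,"roll":0,"fingers":1.5},
  ],
)

```text
time: 15.5
position: [0.5229, 0.1623, 0.1621]
tcp_rot: [-3.141, -0.0, -0.21]
ft_force: [-0.2, 0.2, -0.4]
grip_width: 0.275
gripper_force: 42.2
```

>>> play_rows(
  targets=[
    {"x":0,"y":0,"z":0.15,"roll":0,"fingers":1.5},
    {"x":0,"y":0,"z":0.25,"roll":0,"fingers":1.5},
    {"x":0,"y":0,"z":0.25,"roll":0,"fingers":1.5},
  ],
)

```text
time: 15.88
position: [0.5229, 0.1623, 0.1596]
tcp_rot: [-3.141, -0.0, -0.21]
ft_force: [0.9, -0.6, -1.6]
grip_width: 0.274
gripper_force: 42.2
```

```bash
python3 - <<'E'
from m import *
s=robot.read_state();print(s['time'],s['position'],s['tcp_rot'],s['ft_force'])
p,d,W,ray,C=shot('wrist','w8')
print(robot.read_state()['ft_force'])
E
```

```text
15.875 [0.5229 0.1623 0.1596] [-3.1413 -0.0004 -0.2102] [ 0.9499 -0.5656 -1.592 ]
[ 0.2139 -0.732  -0.8436]
```

View pics/w8.png

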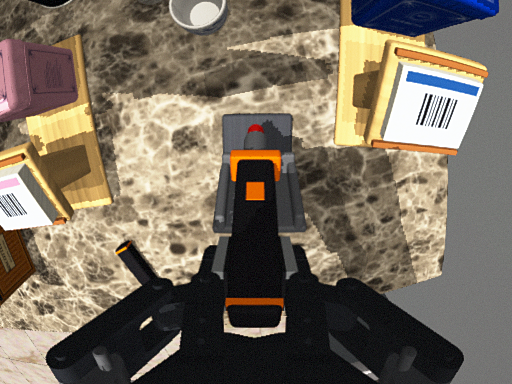

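The picture matches the pre-lift one, with the wand between the rails and the tip at (255,128). The tool is only 1.6 mm off sideways, so I correct that and lower the last bit.

>>> play_rows(
  targets=[
    {"x":0,"y":0.15,"z":0,"roll":0,"fingers":1.5},
    {"x":0,"y":0.15,"z":0.1,"roll":0,"fingers":1.5},
    {"x":0,"y":0.15,"z":0.1,"roll":0,"fingers":1.5},
  ],
)

```text
time: 16.3
position: [0.523, 0.1607, 0.1586]
tcp_rot: [-3.141, -0.001, -0.21]
ft_force: [3.0, -0.4, 1.0]
grip_width: 0.274
gripper_force: 42.3
```

>>> play_rows(
  targets=[
    {"x":0,"y":0,"z":0.06,"roll":0,"fingers":1.5},
    {"x":0,"y":0,"z":0.06,"roll":0,"fingers":1.5},
  ],
)

```text
time: 16.55
position: [0.5231, 0.1607, 0.1582]
tcp_rot: [-3.141, -0.001, -0.21]
ft_force: [2.8, -0.4, 4.1]
grip_width: 0.28
gripper_force: 42.9
```

>>> play_rows(
  targets=[
    {"x":0,"y":0,"z":0,"roll":0,"fingers":2.6},
    {"x":0,"y":0,"z":0,"roll":0,"fingers":3.0},
    {"x":0,"y":0,"z":0,"roll":0,"fingers":3.6},
    {"x":0,"y":0,"z":0,"roll":0,"fingers":4.5},
    {"x":0,"y":0,"z":0,"roll":0,"fingers":6},
    {"x":0,"y":0,"z":0,"roll":0,"fingers":6},
    {"x":0,"y":0,"z":0,"roll":0,"fingers":6},
  ],
)

```text
time: 17.42
position: [0.5224, 0.1608, 0.1578]
tcp_rot: [3.142, 0.0, -0.21]
ft_force: [-0.6, 0.7, 0.2]
grip_width: 0.705
gripper_force: 0.0
```

>>> play_rows(
  targets=[
    {"x":0,"y":0,"z":-0.5,"roll":0,"fingers":6},
    {"x":0,"y":0,"z":-2,"roll":0,"fingers":6},
    {"x":0,"y":0,"z":-5,"roll":0,"fingers":6},
    {"x":0,"y":0,"z":-9,"roll":0,"fingers":6},
    {"x":0,"y":0,"z":-13,"roll":0,"fingers":6},
    {"x":0,"y":0,"z":-14.3,"roll":0,"fingers":6},
    {"x":0,"y":0,"z":-14.3,"roll":0,"fingers":6},
    {"x":0,"y":0,"z":-14.3,"roll":0,"fingers":6},
  ],
)

```text
time: 18.42
position: [0.5215, 0.1607, 0.2996]
tcp_rot: [3.14, 0.002, -0.21]
ft_force: [1.2, 0.7, -0.4]
grip_width: 0.705
gripper_force: 0.0
```

```bash
python3 - <<'E'
from m import *
s=robot.read_state();print(s['time'],s['position'],s['tcp_rot'],s['ft_force'],s['grip_width'])
p,d,W,ray,C=shot('wrist','w9')
wand(p,W,ray,C,(232,120,275,216))
E
```

```text
18.425 [0.5215 0.1607 0.2996] [ 3.1404  0.0017 -0.21  ] [ 1.2059  0.678  -0.3604] 0.7047476200150298
  strip -0.041 w 23.3 mid -0.1
  strip -0.029 w 23.5 mid 0.2
  strip -0.017 w 23.0 mid 0.2
  strip -0.005 w 23.1 mid -0.2
  strip 0.007 w 23.1 mid -0.1
  strip 0.019 w 23.9 mid -0.0
  strip 0.031 w 22.0 mid -0.0
face n [ 0.8816 -0.1946  0.4301] lean 25.471039158127617 u [-0.4211  0.0875  0.9028] yaw n -0.21726243694368472 yaw u -0.2049369290340625 c [0.5337 0.1581 0.1773] 1285 top end [0.5201 0.1609 0.2065]
```

View pics/w9.png

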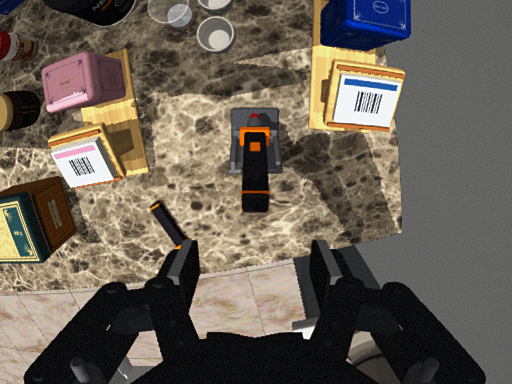

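The wand lies back in its cradle within 1 mm of where it started, tail at (255,202) and tip at (255,116). The gripper is clear and nothing else has moved.

```bash
python3 -c "
from bench import robot
print(robot.finish_job())"
```

```text
the job is handed in; nothing more can be done
None
```

I scanned the blue tin's bar code with the tip about halfway in (roughly 3.5 N) for over 2.5 s, laid the wand back in its cradle within about 1 mm of where it started, let go and handed the job in at about 18.5 s; no verdict came back.

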